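# Close and tuck the guard flap of an X-ray control terminal

## Robot

A 6-joint arm with a two-finger parallel gripper is mounted at the origin on the work surface. World frame = base frame: x ahead of the robot, y to its left, z up, the work surface at z = 0. Lengths are in mm, angles in rad, forces in N, time in s.
With the tool pointing down it reaches from about 325 to 750 mm from the base axis. Payload 7.6 kg.
Tool frame: the origin (TCP) lies between the finger pads; the fingertips stand 22 mm ahead of it and the grasp point (between the pads) lies 3 mm ahead of it; z points along the fingers, x is the direction in which the jaws open and shut, and the axes are right-handed (so a half turn about z gives the same grasp; the last joint's range is limited). The gripper opens to 85 mm and grips with 20 to 120 N. Pads are 22 mm wide; open, the fingers measure 114 mm over their backs; the gripper's body (76 mm by 85 mm) begins 54 mm behind the grasp point. The pads swing forward as they close: fully open they stand 13 mm farther back than shut.
Start: joints at [-1.358, 0.052, 1.401, -0, 1.689, -0.07], TCP at [146.523, -504.157, 253.323] pointing down, gripper open.
Joint ranges: [-2.9, 2.9], [-0.91, 2.17], [0.12, 2.37], [-1.06, 4.2], [0.26, 2.73], [-2.93, 2.93]. Speed limits (rad/s): [2.57, 2.57, 3.01, 3.14, 3.14, 3.14].

## Interface

Orientations are given as a unit quaternion [w, x, y, z].
In Python, from rig import get_state, grab_frame, camera_params, hand_in, recognise, trace gives the robot as it stands.
- The arm moves only by the tool play_rows, never from a script. Its argument "deltas" is a list of rows, each a list of 6 numbers: the shift along the tool's x, y, z in cm, then the turn, a rotation vector about the tool's x, y, z in degrees. In form: [[dx, dy, dz, ax, ay, az], ...]. A call has 1 to 20 rows; each row shifts and turns the commanded pose from where the row before left it, along the tool's axes as they then stand; what a row does not reach is not made up. A row lasts 1/10 s, in which the tool goes at most 50 mm and 8.59 degrees, less where a joint would pass 70% of its speed; a pose out of reach is approached as far as the arm can. A call with a gripper value outside its range is refused whole. "claw" is the opening in per cent of the stroke, from 0 (shut) to 100 (fully open), set as the call begins (left out, the last holds). The fingers move at their own pace and stop on an object; the grip force is fixed at half the most. Time passes only in rows, so rows that do not move let the fingers close. It gives the time, the measured TCP pose, the force and the opening at its end, in the units of the state.
- get_state(): the state, without advancing time (a new reading comes with each control period).
- grab_frame(name): name is "scene" or "side" or "wrist"; returns (picture, depth): 420x560x3 uint8, red, green, blue; 420x560 float32, mm along the optical axis (not along the pixel's ray), 0 where there is no reading.
- camera_params(name): a dict with "camera_matrix" (3x3 intrinsics, pixels), "rvec" (rotation vector, rad) and "tvec" (3), from world to camera coordinates, as OpenCV has them; the wrist camera has in their place "T_tool_cam" (4x4, takes a point from camera to tool coordinates, whose origin is the TCP and whose axes are the tool frame's). Camera axes: x right, y down, z forward; pixel columns grow to the right and rows downward; lengths in mm; the calibration is good to about 2 mm. A picture is of the moment at which its call begins: read the wrist's pose just before it. camera_params takes no time and is no camera call.
- hand_in(): hands the job in, once; it reports no verdict.
Trained networks look in the newest picture that a camera, given by its name, has taken for a name from the list of things; names that differ only in an ending like _2 or _b are one class to them, and where a whole thing is asked for, a point or a joint stands for the part that bears it (a point fixed in the world has none). Each returns a list of dicts, best first, with "p" (0 to 1); they miss things now and then, are a little off and sometimes report something else, mostly with a low value. They report only what shows in the picture. A call takes as long as a camera call.
- recognise(camera, label): "centre" ([column, row] in pixels, amid what is visible of it).
- trace(camera, label): "pixels" (420x560 bool, what is visible of it) and "centre" ([column, row] in pixels, amid what is visible of it).
The state is a dict: "time": time; "joints": joint angles; "joint_velocities": joint speeds; "joint_efforts": joint torques, N m; "position": TCP position; "ee_rot": TCP orientation; "contact_force": force on the tool from outside, world axes, zero at the start; "torque": the same for the moment, N m; "grip_width": finger opening in mm.
Only numpy, scipy, OpenCV 4.12 (cv2) and the standard library are available. Lean on these libraries where they do the work, as an engineer would, in place of code of your own. Each camera call takes 0.05 s, during which the arm holds its last target. There are 200 camera calls.

## Task

The exposures are over, so guard the exposure keys: push the standing guard flap of the control terminal over until it lies flat above the keys, then, still pressing it down, gently push it towards the metal lip until it is fully home with its edge tucked beneath the lip, and let go so that the lip alone keeps it shut. Use the fingertips only: pinch and lift nothing, do not touch the keys, and leave the mouse, the metal step wedge and the mug where they are.

Things in the scene. Friction and masses are not known exactly. Their poses are not given: they have to be found in the camera images.
- console: White control terminal, fixed box 190 (its x) by 240 (its y) by 55 mm tall. Origin: centre of its underside on the desk; z up. Its +x half has a flat dark display; its -x half the guard: hinge line at the -y side, lip at the +y side, both centred on x = -35 mm. Nothing on its top stands over 20 mm but the open flap.
- hinge_line (a point): Middle of the flap's hinge axis while the guard is slid fully back; fixed on the terminal at x -35, y -60, z 65 mm of the terminal's frame. The axis runs along the terminal's x. Slotted rails 13 mm tall stand at both its ends.
- flap (a joint): Angle of the grey guard flap: 0 = flat over the keys (a stop), 1.57 = upright; it folds over towards the terminal's +y and leans the other way beyond 1.57. A weak spring (1 N at the free edge) and friction keep it standing at 1.3 to 1.9 rad, and raise it again past 0.5 rad if let go while not under the lip.
- guard_slide (a joint): How far the flap with its hinge axis has slid along the terminal's +y, to the lip: 0 = fully back (start), 0.018 m = fully home (a stop). It takes about 4 N to slide and stays where left. Pushing hard on the standing flap would slide it too early; once the flap is flat, its rib gives the fingertip something to push against.
- flap_edge (a point): Middle of the free edge, moving with the flap, 95 mm from the hinge axis (the axis lies at the flap's mid thickness). The flap is a flat plate 90 mm wide (terminal's x) and 4 mm thick. z: normal of the outer face, which is the upper one when flat.
- flap_push (a point): Point on the flap's outer face at mid width, 55.5 mm from the hinge axis, moving with the flap; z: outer normal, y: to the free edge. A rib 8 mm tall, 5 mm thick, runs across the full width of the outer face, its middle 70 mm from the hinge axis, 12 mm from this point to its near side.
- lip_edge (a point): Middle of the lower front edge of the fixed aluminium lip, 101 mm from the hinge line along the terminal's +y, 71 mm over the desk. Overhang 76 mm wide (x), 4 mm thick, 14 mm deep. The flat flap's top is 67 mm over the desk; slid back its edge is 6 mm short of the lip, home it is 12 mm beneath it. Slid forward before it is flat, it lands on top of the lip.
- keys: Row along x of three black exposure keys, 17 mm square and 5 mm tall, under the flap, 45 mm from the hinge line; origin on the terminal's top at the middle key. Not to be touched.
- mouse: Loose black computer mouse, 105 x 60 x 34 mm, origin under its centre; leave it alone.
- step_wedge: Loose aluminium step wedge, 36 x 90 mm, rising in five steps to 40 mm, origin under its centre; leave it alone.
- mug: Loose white mug, 76 mm across and 85 mm tall with a handle, origin under its centre; leave it alone.

How it is judged (in metres and radians):
On the way, in this order (a step that is already met when the one before it is completed fails the run):
1. the flap is folded down while still slid back, short of the lip (value of joint flap below 0.15 rad and value of joint guard_slide below 0.008 m), for 0.05 s.
2. the flap is slid home beneath the lip (value of joint flap below 0.09 rad and value of joint guard_slide above 0.013 m), for 0.2 s.
At the end, for the whole second after the job is handed in: The flap lies within 0.09 rad of flat, slid at least 13 of its 18 mm, its edge at least 6 mm behind the lip's front edge and below the lip, held by the lip alone (all of step 2 and y of flap_edge in the frame of lip_edge above 0.006 m and z of flap_edge in the frame of lip_edge below 0 m); the robot touches nothing.
It fails at once if the flap is squeezed or forced with more than 40 N (contact force between the fingers and flap above 40 N).
It fails at once if an exposure key is touched (contact force between anything else and keys above 0.5 N).
It fails at once if the mouse is moved or lifted more than 20 mm (distance of mouse from where it was at the start of the episode above 0.02 m).
It fails at once if the step wedge is moved or lifted more than 20 mm (distance of step_wedge from where it was at the start of the episode above 0.02 m).
It fails at once if the mug is moved or lifted more than 20 mm (distance of mug from where it was at the start of the episode above 0.02 m).
It also fails if it takes over 40 s, if anything falls off the work surface, if the arm or the gripper's body presses on something with over 40 N, if the wrist force passes 120 N, or if a joint passes its speed limit or range.

## Working session

There is one attempt and no reset: what is moved stays moved. The work goes in short steps, Python scripts to look and compute and a tool call to move; the robot and the scene stay as the last step left them, time stands still between calls to the robot, and variables do not carry over. Pictures are saved under pics/ and viewed, about 8 in all and at most 12, crops included, and the job is handed in when it is done.

Besides the shell and the picture viewer there is one more tool, called after "Call:" by a JSON object that holds its "op" and its "data". play_rows: Moves the arm, as the interface text tells. Its arguments: {"type":"object","properties":{"deltas":{"type":"array"},"claw":{"type":"number"}},"required":["deltas"]}

```bash
mkdir -p pics
cat > h.py <<'E'
import numpy as np,cv2
from rig import *
from scipy.spatial.transform import Rotation as R
def cloud(name,d):
    p=camera_params(name);K=np.array(p["camera_matrix"]);Rm=cv2.Rodrigues(np.array(p["rvec"],float))[0];t=np.array(p["tvec"],float).ravel()
    v,u=np.mgrid[:420,:560];X=np.stack([(u-K[0,2])/K[0,0]*d,(v-K[1,2])/K[1,1]*d,d],-1)
    return (X-t)@Rm
E
python3 - <<'E'
from h import *
ims=[]
for c in("scene","side"):
    im,d=grab_frame(c);ims.append(im[:,:,::-1]);np.savez(f"{c}.npz",im=im,d=d)
    P=cloud(c,d)
    for l in("console","flap","mouse","step_wedge","mug"):
        for r in trace(c,l)[:1]:
            m=r["pixels"]&(d>0);Q=P[m];print(c,l,round(r["p"],2),np.round(r["centre"]),m.sum(),np.round(np.median(Q,0)),np.round(np.percentile(Q,[2,98],axis=0)).tolist())
            np.save(f"m_{c}_{l}.npy",m)
cv2.imwrite("pics/a.png",cv2.resize(np.vstack(ims),(560*600//840*1,600)) if 0 else ims[0]);cv2.imwrite("pics/b.png",ims[1])
E
```

```text
scene console 0.82 [285. 196.] 9418 [553.  43.  54.] [[442.0, -49.0, 4.0], [655.0, 211.0, 149.0]]
scene flap 0.65 [264. 168.] 1766 [519.  25. 110.] [[475.0, -0.0, 62.0], [557.0, 52.0, 156.0]]
scene mouse 0.95 [369. 230.] 1416 [670. 191.  21.] [[621.0, 150.0, 0.0], [710.0, 240.0, 34.0]]
scene step_wedge 0.74 [218. 253.] 1236 [ 645. -101.   16.] [[616.0, -152.0, -1.0], [659.0, -63.0, 39.0]]
scene mug 0.7 [370. 166.] 1501 [502. 287.  58.] [[442.0, 257.0, 2.0], [548.0, 328.0, 84.0]]
side console 0.82 [310. 250.] 8905 [494. 122.  55.] [[392.0, 5.0, 9.0], [616.0, 219.0, 149.0]]
side flap 0.91 [328. 208.] 1669 [514.  28. 109.] [[474.0, -211.0, -1.0], [651.0, 53.0, 157.0]]
side mouse 0.9 [226. 255.] 1159 [644. 209.  22.] [[605.0, 164.0, 3.0], [698.0, 249.0, 35.0]]
side mug 0.95 [250. 306.] 2928 [468. 302.  53.] [[438.0, 262.0, 2.0], [541.0, 334.0, 85.0]]
```

View pics/a.png

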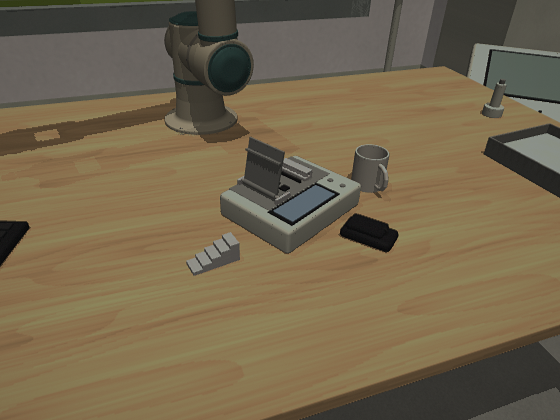

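View pics/b.png

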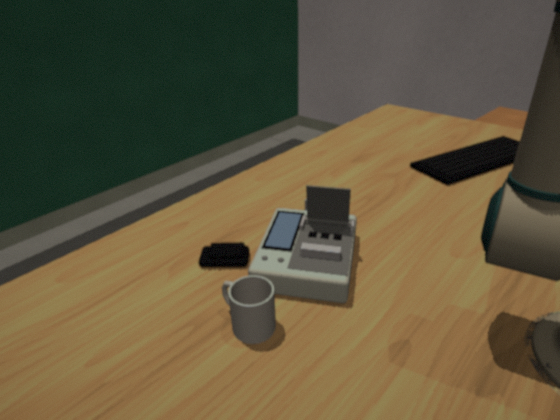

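The scene view shows the console around (290,200) with the flap upright at (264,168), the mouse at (369,232), the wedge at (215,255) and the mug at (370,168). The side view shows the lip at (322,248), on the mug side. Next I'll fit the console pose.

Run:
```python
from h import *
A=[]
for c in("scene","side"):
    z=np.load(c+".npz");P=cloud(c,z["d"]);Q=P[np.load(f"m_{c}_console.npy")]
    T=Q[abs(Q[:,2]-55)<5][:,:2].astype(np.float32)
    m=np.median(T,0);T=T[np.linalg.norm(T-m,axis=1)<190]
    H=T; A.append(T)
    print(c,len(T),cv2.minAreaRect(T))
    F=P[np.load(f"m_{c}_flap.npy")];F=F[(F[:,2]>85)&(F[:,2]<165)&(abs(F[:,1]-25)<60)];
    # robust plane
    for k in range(4):
        ctr=F.mean(0);n=np.linalg.svd(F-ctr,full_matrices=False)[2][2];r=(F-ctr)@n;F=F[abs(r)<max(3,2*r.std())]
    n*=np.sign(-n[1]);print(" flap",len(F),ctr.round(1),n.round(3),r.std().round(2),"normal az",np.degrees(np.arctan2(n[1],n[0])).round(1),"z98",np.percentile(F[:,2],[1,99]).round(), np.percentile(F[:,0],[1,99]).round())
T=np.vstack(A)
# grid cleanup then rect
g,cn=np.unique((T/4).round(),axis=0,return_counts=True);T2=(g[cn>=2]*4).astype(np.float32)
r=cv2.minAreaRect(T2);print("both",r,cv2.boxPoints(r).round())
s=get_state();print(s["position"],s["ee_rot"],s["time"],s["grip_width"])
```

```text
scene 4419 ((523.46044921875, 86.64623260498047), (187.63217163085938, 238.93724060058594), 28.09608268737793)
 flap 1181 [517.4  27.  121.4] [ 0.469 -0.861  0.196] 1.09 normal az -61.5 z98 [ 86. 157.] [475. 556.]
side 5032 ((519.7621459960938, 89.04017639160156), (186.9464111328125, 238.81236267089844), 28.519899368286133)
 flap 1195 [511.7  30.4 123.2] [ 0.467 -0.863  0.191] 1.12 normal az -61.6 z98 [ 86. 158.] [473. 551.]
both ((521.3126831054688, 87.82633972167969), (189.38497924804688, 242.59848022460938), 28.217355728149414) [[381. 150.]
 [495. -64.]
 [662.  26.]
 [547. 239.]]
[ 146.51898477 -504.15892202  253.34011674] [ 3.05797606e-05  7.99705998e-01 -6.00391800e-01  5.20678236e-05] 0.6 85.39679478835764
```

Call:
{"op": "play_rows", "data": {"deltas": [[0,0,0,0,0,-7.86],[0,0,0,0,0,-7.86],[0,0,0,0,0,-7.86],[0,0,0,0,0,-7.86],[0,0,0,0,0,-7.86],[0,0,0,0,0,-7.86],[0,0,0,0,0,-7.86],[0,0,0,0,0,-7.86],[0,0,0,0,0,-7.86],[0,0,0,0,0,-7.86],[0,0,0,0,0,-7.86],[0,0,0,0,0,-7.86],[0,0,0,0,0,-7.86]], "claw": 0}}

```text
time: 1.9
position: [146.5, -504.2, 253.4]
ee_rot: [0.0, 0.969, 0.248, -0.0]
contact_force: [-0.1, 0.8, 0.3]
grip_width: 0.0
```

Call:
{"op": "play_rows", "data": {"deltas": [[3.6,-1.4,0,0,0,0],[3.6,-1.4,0,0,0,0],[3.6,-1.4,0,0,0,0],[3.6,-1.4,0,0,0,0],[3.6,-1.4,0,0,0,0],[3.6,-1.4,0,0,0,0],[3.6,-1.4,0,0,0,0],[3.6,-1.4,0,0,0,0],[3.6,-1.4,0,0,0,0],[3.6,-1.4,0,0,0,0],[3.6,-1.4,0,0,0,0],[3.6,-1.4,0,0,0,0],[3.6,-1.4,0,0,0,0],[3.6,-1.4,0,0,0,0],[3.6,-1.4,0,0,0,0],[3.6,-1.4,0,0,0,0],[0,0,0,0,0,0],[0,0,0,0,0,0]]}}

```text
time: 3.7
position: [546.9, -32.8, 252.9]
ee_rot: [0.0, 0.969, 0.246, -0.0]
contact_force: [0.3, -0.7, -0.2]
grip_width: -0.3
```

```bash
cat > st.py <<'E'
from h import *
def rel():
    s=get_state();y=np.radians(28.4);u=np.array([np.cos(y),np.sin(y)]);v=np.array([-u[1],u[0]])
    d=s["position"][:2]-np.array([519.2,18.4]);q=np.array(s["ee_rot"]);Rm=R.from_quat(q[[1,2,3,0]]).as_matrix()
    print("t",round(s["time"],2),"rel u,v,z",(d@u).round(1),(d@v).round(1),s["position"][2].round(1),"xaz",np.degrees(np.arctan2(Rm[1,0],Rm[0,0])).round(2),"tilt",Rm[:,2].round(3),"F",np.round(s["contact_force"],1),"grip",round(s["grip_width"],1))
    return Rm,s
E
python3 - <<'E'
from st import *
Rm,s=rel();im,d=grab_frame("wrist");cv2.imwrite("pics/w.png",im[:,:,::-1])
p=camera_params("wrist");K=np.array(p["camera_matrix"]);T=np.array(p["T_tool_cam"])
r=trace("wrist","flap")[:1]
v,u=np.mgrid[:420,:560];X=np.stack([(u-K[0,2])/K[0,0]*d,(v-K[1,2])/K[1,1]*d,d],-1)
W=(X@T[:3,:3].T+T[:3,3])@Rm.T+s["position"];np.save("W.npy",W)
for r in r:
    Q=W[r["pixels"]&(d>0)];print(r["p"],len(Q),np.percentile(Q,[2,50,98],axis=0).round(1).tolist())
T2=W[(d>0)&(abs(W[...,2]-55)<6)]; print(len(T2),cv2.minAreaRect(T2[:,:2].astype(np.float32)))
E
```

```text
t 3.7 rel u,v,z -0.0 -58.2 252.9 xaz 28.46 tilt [-0.001 -0.    -1.   ] F [ 0.3 -0.7 -0.2] grip -0.3
0.77 3053 [[475.5, 2.6, 68.3], [514.9, 28.7, 138.3], [554.4, 53.9, 159.1]]
28943 ((535.9622802734375, 62.553680419921875), (188.49000549316406, 178.68399047851562), 28.40255355834961)
```

View pics/w.png

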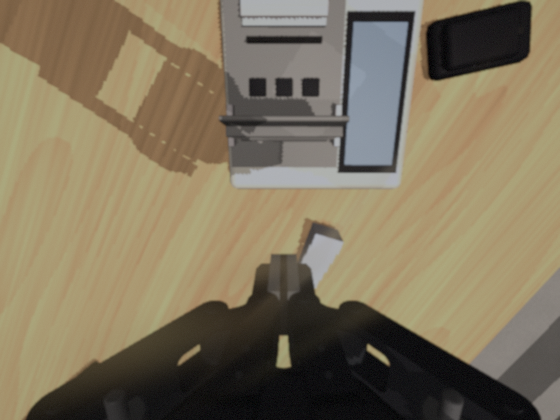

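The wrist view shows the shut fingertips at (285,270), centred on the flap at (285,125). Alignment is good, so I'll descend and approach the flap from behind.

Call:
{"op": "play_rows", "data": {"deltas": [[0,0,2.8,0,0,0],[0,0,2.8,0,0,0],[0,0,2.8,0,0,0],[0,0,2.7,0,0,0],[0,-1.0,0,0,0,0],[0,-1.0,0,0,0,0],[0,-1.0,0,0,0,0],[0,-1.0,0,0,0,0],[0,-0.4,0,0,0,0],[0,-0.4,0,0,0,0],[0,-0.4,0,0,0,0],[0,-0.4,0,0,0,0],[0,0,0,0,0,0]]}}

```text
time: 5.1
position: [520.0, 16.3, 142.3]
ee_rot: [0.0, 0.969, 0.245, -0.0]
contact_force: [-0.8, 0.2, -0.4]
grip_width: -0.2
```

Call:
{"op": "play_rows", "data": {"deltas": [[0,-0.5,0,0,0,0],[0,-0.5,0,0,0,0],[0,-0.5,0.25,0,0,0],[0,-0.5,0.25,0,0,0],[0,-0.5,0.35,0,0,0],[0,-0.45,0.35,0,0,0],[0,0,0,0,0,0]]}}

```text
time: 5.8
position: [505.6, 42.5, 129.5]
ee_rot: [-0.0, 0.969, 0.246, -0.001]
contact_force: [0.3, 0.7, -0.4]
grip_width: 0.2
```

Run:
```python
from st import *
rel();im,d=grab_frame("side");cv2.imwrite("pics/c.png",cv2.resize(im[130:330,200:467,::-1],None,fx=2.5,fy=2.5))
```

```text
t 5.8 rel u,v,z -0.5 27.7 129.5 xaz 28.42 tilt [-0.001  0.    -1.   ] F [ 0.3  0.7 -0.4] grip 0.2
```

View pics/c.png

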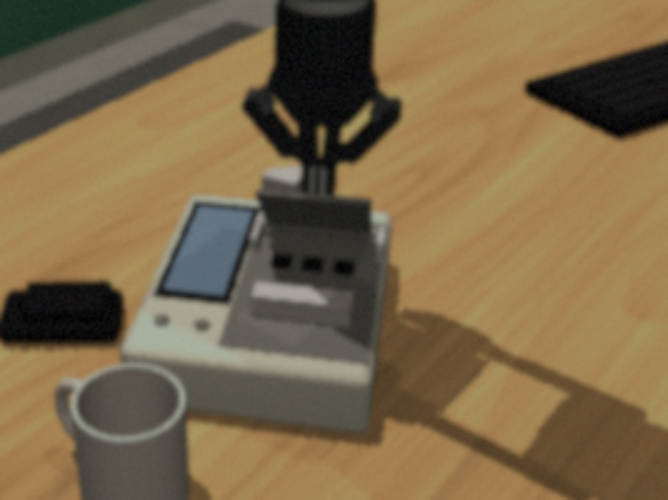

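The crop shows the flap leaning well forward at about (315,215), with the fingers behind it and the forces near zero. I'll continue down the arc.

Call:
{"op": "play_rows", "data": {"deltas": [[0,-0.4,0.4,0,0,0],[0,-0.4,0.45,0,0,0],[0,-0.3,0.5,0,0,0],[0,-0.3,0.5,0,0,0],[0,-0.2,0.55,0,0,0],[0,-0.2,0.55,0,0,0],[0,-0.1,0.4,0,0,0],[0,0,0.4,0,0,0],[0,0,0,0,0,0]]}}

```text
time: 6.75
position: [496.8, 58.7, 92.1]
ee_rot: [-0.0, 0.969, 0.245, -0.001]
contact_force: [-0.8, 1.7, -0.1]
grip_width: 0.0
```

Call:
{"op": "play_rows", "data": {"deltas": [[0,0,0.1,0,0,0],[0,0,0.1,0,0,0],[0,0,0,0,0,0]]}}

```text
time: 7.05
position: [497.0, 58.6, 90.7]
ee_rot: [0.0, 0.969, 0.245, -0.0]
contact_force: [-1.1, 0.3, 1.0]
grip_width: 0.1
```

Run:
```python
from st import *
rel();im,d=grab_frame("side");cv2.imwrite("pics/d.png",cv2.resize(im[130:330,200:467,::-1],None,fx=2.5,fy=2.5))
```

```text
t 7.05 rel u,v,z -0.4 45.9 90.7 xaz 28.38 tilt [-0. -0. -1.] F [-1.1  0.3  1. ] grip 0.1
```

View pics/d.png

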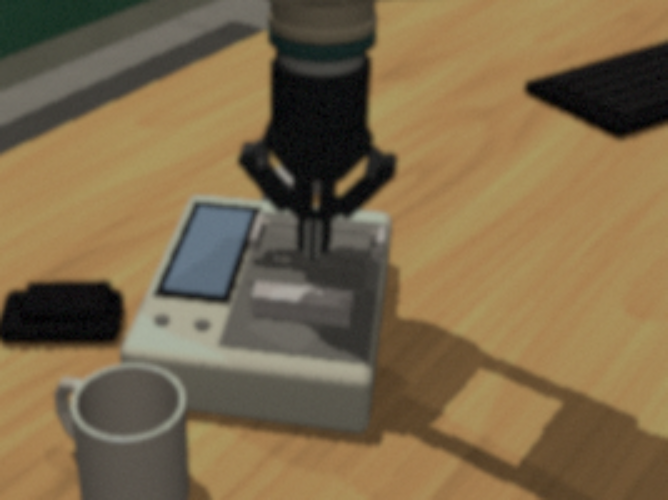

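The flap is nearly flat, with the fingertip at (315,250) behind the rib and keys no longer visible. I'll press down gently until the stop shows in the force reading.

Call:
{"op": "play_rows", "data": {"deltas": [[0,0,0.1,0,0,0],[0,0,0.1,0,0,0],[0,0,0,0,0,0]]}}

```text
time: 7.4
position: [497.2, 58.7, 88.9]
ee_rot: [0.0, 0.969, 0.245, 0.0]
contact_force: [-2.0, 0.1, 2.1]
grip_width: 0.2
```

Call:
{"op": "play_rows", "data": {"deltas": [[0,0,0.1,0,0,0],[0,0,0,0,0,0]]}}

```text
time: 7.6
position: [497.3, 58.7, 88.6]
ee_rot: [0.0, 0.969, 0.245, 0.0]
contact_force: [-4.6, 0.6, 7.9]
grip_width: -0.1
```

Call:
{"op": "play_rows", "data": {"deltas": [[0,-0.2,0,0,0,0],[0,-0.2,0,0,0,0],[0,-0.2,0,0,0,0],[0,-0.2,0,0,0,0],[0,0,0,0,0,0]]}}

```text
time: 8.1
position: [494.1, 65.5, 88.6]
ee_rot: [0.001, 0.969, 0.245, 0.001]
contact_force: [1.9, -2.4, 5.7]
grip_width: -0.1
```

Call:
{"op": "play_rows", "data": {"deltas": [[0,-0.2,0,0,0,0],[0,-0.2,0,0,0,0],[0,-0.2,0,0,0,0],[0,-0.2,0,0,0,0],[0,0,0,0,0,0]]}}

```text
time: 8.6
position: [490.3, 72.5, 88.6]
ee_rot: [0.001, 0.969, 0.245, 0.001]
contact_force: [1.4, -2.9, 6.3]
grip_width: 0.0
```

Run:
```python
from st import *
rel();im,d=grab_frame("side");cv2.imwrite("pics/e.png",cv2.resize(im[190:290,280:400,::-1],None,fx=5,fy=5))
```

```text
t 8.6 rel u,v,z 0.3 61.4 88.6 xaz 28.38 tilt [ 0.003 -0.001 -1.   ] F [ 1.4 -2.9  6.3] grip 0.0
```

View pics/e.png

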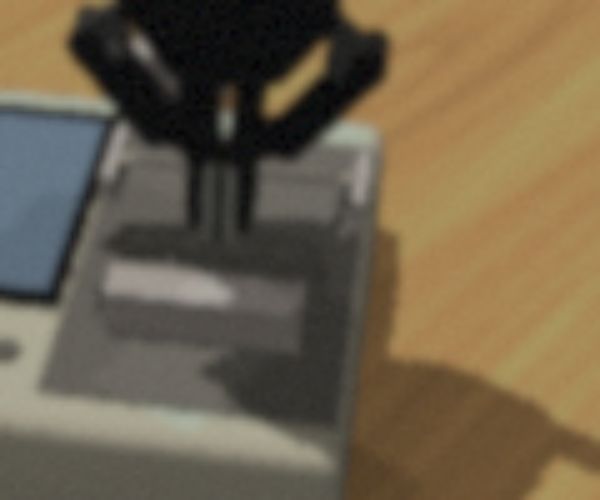

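The tip at (220,225) is against the dark rib, the flap is flat, and its edge is approaching the lip at (200,285). I'll keep pushing until the home stop resists.

Call:
{"op": "play_rows", "data": {"deltas": [[0,-0.2,0,0,0,0],[0,-0.2,0,0,0,0],[0,-0.2,0,0,0,0],[0,-0.2,0,0,0,0],[0,0,0,0,0,0]]}}

```text
time: 9.15
position: [486.5, 79.6, 88.6]
ee_rot: [0.001, 0.969, 0.245, 0.001]
contact_force: [1.8, -2.5, 5.8]
grip_width: -0.3
```

Call:
{"op": "play_rows", "data": {"deltas": [[0,-0.1,0,0,0,0],[0,-0.1,0,0,0,0],[0,-0.1,0,0,0,0],[0,0,0,0,0,0]]}}

```text
time: 9.55
position: [485.2, 82.1, 88.6]
ee_rot: [0.001, 0.97, 0.245, 0.001]
contact_force: [1.3, -3.3, 5.0]
grip_width: -0.2
```

Call:
{"op": "play_rows", "data": {"deltas": [[0,-0.1,0,0,0,0],[0,-0.1,0,0,0,0],[0,-0.1,0,0,0,0],[0,0,0,0,0,0]]}}

```text
time: 9.95
position: [484.0, 84.1, 88.6]
ee_rot: [0.002, 0.97, 0.245, 0.001]
contact_force: [3.2, -6.6, 4.0]
grip_width: 0.0
```

Run:
```python
from st import *
rel();im,d=grab_frame("wrist");cv2.imwrite("pics/f.png",im[:,:,::-1])
```

```text
t 9.95 rel u,v,z 0.3 74.5 88.6 xaz 28.36 tilt [ 0.004 -0.002 -1.   ] F [ 3.2 -6.6  4. ] grip 0.0
```

View pics/f.png

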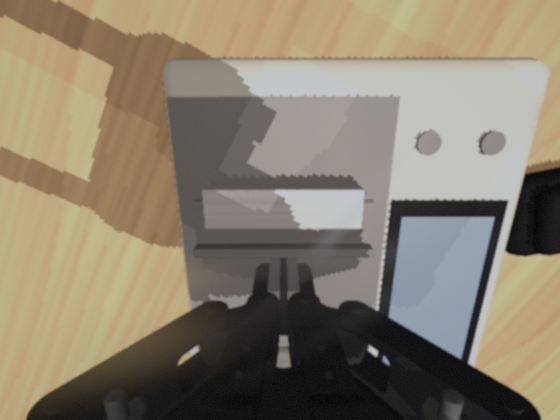

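The wrist view shows the fingertips against the rib (row 247) and the rib close to the lip (rows 190–230). The force has risen at the expected position, v = 85.5. I'll push slightly more to confirm the stop, then retract.

Call:
{"op": "play_rows", "data": {"deltas": [[0,-0.1,0,0,0,0],[0,-0.1,0,0,0,0],[0,0,0,0,0,0],[0,0,0,0,0,0]]}}

```text
time: 10.4
position: [483.9, 84.3, 88.7]
ee_rot: [0.003, 0.97, 0.245, 0.002]
contact_force: [7.3, -15.2, 2.9]
grip_width: -0.4
```

The stop is firm at 17 N. I'll relieve the push, lift straight up and check.

Call:
{"op": "play_rows", "data": {"deltas": [[0,0.1,0,0,0,0],[0,0.1,0,0,0,0],[0,0.05,-0.2,0,0,0],[0,0,-0.5,0,0,0],[0,0,-1,0,0,0],[0,0,-2,0,0,0],[0,0,-3,0,0,0],[0,0,-3,0,0,0],[0,0,-3,0,0,0],[0,3,0,0,0,0],[0,3,0,0,0,0],[0,3,0,0,0,0],[0,0,0,0,0,0],[0,0,0,0,0,0]]}}

```text
time: 11.8
position: [525.6, 5.6, 214.2]
ee_rot: [-0.001, 0.97, 0.245, -0.001]
contact_force: [0.9, 0.7, 0.3]
grip_width: -0.1
```

Run:
```python
from st import *
Rm,s=rel();im,d=grab_frame("wrist");cv2.imwrite("pics/g.png",im[:,:,::-1])
p=camera_params("wrist");K=np.array(p["camera_matrix"]);T=np.array(p["T_tool_cam"])
v,u=np.mgrid[:420,:560];X=np.stack([(u-K[0,2])/K[0,0]*d,(v-K[1,2])/K[1,1]*d,d],-1)
W=(X@T[:3,:3].T+T[:3,3])@Rm.T+s["position"]
y=np.radians(28.4);e=np.array([np.cos(y),np.sin(y)]);f=np.array([-e[1],e[0]]);D=W[...,:2]-[519.2,18.4];U=D@e;V=D@f
for a in range(-20,130,5):
    m=(d>0)&(abs(U-20)<12)&(abs(V-a)<2.5)&(W[...,2]<110)
    print(a,np.round(np.median(W[m][:,2]),1) if m.sum() else None,end="; ")
```

```text
t 11.8 rel u,v,z -0.5 -14.3 214.2 xaz 28.34 tilt [-0.001  0.001 -1.   ] F [0.9 0.7 0.3] grip -0.1
-20 56.0; -15 55.8; -10 55.9; -5 55.9; 0 56.0; 5 55.8; 10 55.9; 15 70.3; 20 70.8; 25 67.6; 30 67.7; 35 67.8; 40 68.0; 45 68.4; 50 68.5; 55 68.8; 60 68.9; 65 69.2; 70 69.5; 75 69.6; 80 69.9; 85 70.5; 90 77.9; 95 70.5; 100 71.1; 105 75.1; 110 75.3; 115 75.2; 120 75.0; 125 56.1;
```

View pics/g.png

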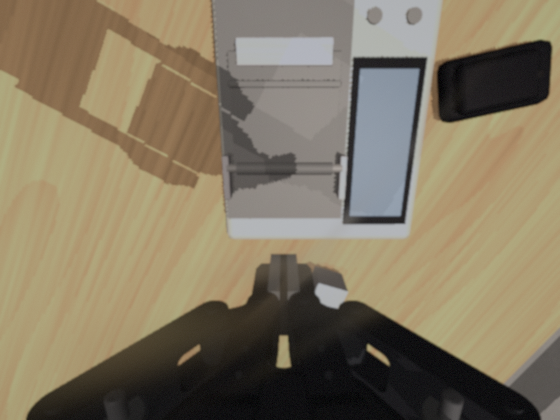

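```bash
python3 -c "from rig import hand_in; print(hand_in())"
```

```text
the job is handed in; nothing more can be done
None
```

The guard flap is shut: its edge is tucked under the lip, and the lip alone holds it. I handed the job in at about 12 s of robot time, and no verdict was reported.

- **Folding:** I pushed the standing flap over with the shut fingertips until it met its flat stop. Up to the stop the readings stayed within about 3 N, then I pressed to about 8–9 N. I didn't measure the slide position at that moment, but the fingertip was still about 10 mm short of the rib.
- **Sliding:** Still pressing, I pushed the rib until it stopped firmly at about 17 N, exactly where the fully home position should be. I then eased off, lifted clear and backed away.
- **Last check:** After release, the wrist camera's depth reading put the rib about 88–90 mm from the hinge line, so the flap has slid about 18 mm. The flap rests about 0.045 rad from flat (limit 0.09), which fits it springing up lightly against the lip. Its edge is hidden under the lip, and the robot touches nothing.
- **Other objects:** The arm never went near the mouse, wedge or mug. I didn't measure their positions again, and the force readings showed no unexpected contact. No check failed or disagreed.

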